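# Set the index dial to its tab and clamp it

## Task

Push the dial's lever round by its upright pin until the pointer at the lever's end stands opposite the middle of the small index tab on the scale; then push the short clamping lever on top of the dial clockwise, as far as it goes, to lock the setting, leaving the pointer on the tab. Push gently with the fingertips or the outside of the fingers only: do not grip either lever, and leave the loose parts lying about where they are.

Things in the scene. Friction and masses are not known exactly. Their poses are not given: they have to be found in the camera images.
- dial_axis (a point): On the dial's vertical turning axis, 30 mm above the bench, level with the top of the turning steel plate (132 mm across). The dial is fixed: a grey foot with a fan-shaped scale plate 18 mm high that reaches 138 mm from the axis on the robot's side. A stack of clear drawers 230 mm high stands left of and behind it, 90 mm or more from the axis: come from above that height or from the robot's side.
- lever_pin (a point): The upright steel pin on the dial's lever, 14 mm in diameter, 85 mm from the turning axis, standing from 30 to 96 mm above the bench; this point is on the pin's centre line 75 mm above the bench. Push it sideways, along the circle about dial_axis; about 3 N moves it and it stays where it is left. Fingertips 45 to 60 mm above the bench pass over the scale, the tab and the other parts.
- pointer_tip (a point): Outer tip of the slim pointer (4 mm wide) at the end of the same lever, in line with the pin, 110 mm from the turning axis and 23 mm above the bench.
- tab_mark (a point): Middle of the inner end of the index tab, at the radius and height of pointer_tip, which lies here when the dial is set right. The tab is a fixed raised dark steel block, 8 mm wide, 14 mm long, top 32 mm above the bench, on the scale plate, its inner end 112 mm from the axis. Its place on the scale varies, always clockwise (seen from above) of where the lever starts.
- clamp_knob (a point): The upright black knob of the short clamping lever that is pivoted on the dial's turning axis, 15 mm in diameter, 50 mm from the axis, standing from 50 to 94 mm above the bench (below 54 mm is the lever's sloping arm, which starts at the hub); this point is on its centre line 78 mm above the bench. About 3 N moves it along its circle about dial_axis; it stays where it is left.
- ring_plate (a joint): Angle of the plate with lever and pointer, rad: 0 at the middle of the scale, growing clockwise seen from above; stops at -0.85 and 0.95.
- clamp_lever (a joint): Angle of the clamping lever, rad: starts near 0 (released), grows clockwise seen from above, stop at 1.1 (locked). It does not itself hold or turn the plate.
- nut_1: Loose steel hexagon nut, 30x35x16 mm, on the bench beside the dial; leave alone. Origin at its underside.
- gauge_block_1: Loose steel block 20x30x12 mm beside the dial; leave alone. Origin at its underside.
- bolt_1: Loose bolt standing on its head, 42 mm high, 19 mm wide, beside the dial; leave alone. Origin at its underside.
- bolt_2: A second bolt like bolt_1; leave alone. Origin at its underside.
- loose_ring: Loose brass-coloured ring, 41 mm wide, 6 mm high, behind the dial; leave alone. Origin at its underside.

How it is judged:
On the way, in this order (a step that is already met when the one before it is completed fails the run):
1. the pointer stands at the tab (within 5 mm) at rest, with the clamping lever still released (horizontal distance between pointer_tip and tab_mark below 0.005 m and value of joint clamp_lever below 0.4 rad and velocity of joint ring_plate between -0.03 and 0.03 rad/s), for 0.2 s.
2. the clamping lever is pushed round to its stop (value of joint clamp_lever above 0.98 rad), for 0.2 s.
At the end, for the whole second after the job is handed in: The pointer tip is within 5 mm (sideways) of the middle of the tab's inner end, and the clamping lever is at its stop (above 0.98 of 1.1 rad) (horizontal distance between pointer_tip and tab_mark below 0.005 m and value of joint clamp_lever above 0.98 rad); the robot touches nothing.
It fails at once if the plate is off its setting while the clamping lever is tightened (past 0.6 rad) (value of joint clamp_lever above 0.6 rad and horizontal distance between pointer_tip and tab_mark above 0.007 m).
It fails at once if the dial's lever is gripped or pushed roughly (over 30 N) (contact force between the fingers and ring_plate above 30 N).
It fails at once if the clamping lever is gripped or pushed roughly (over 30 N) (contact force between the fingers and clamp_lever above 30 N).
It fails at once if a loose part is moved or lifted (distance of any of nut_1, gauge_block_1, bolt_1, bolt_2, loose_ring from where it was at the start of the episode above 0.015 m).
It also fails if it takes over 67 s, if anything falls off the work surface, if the arm or the gripper's body presses on something with over 40 N, if the wrist force passes 120 N, or if a joint passes its speed limit or range.

## Robot

A 6-joint arm with a two-finger parallel gripper is mounted at the origin on a cart in front of the work surface, level with it; the furniture and walls round the work are solid. World frame = base frame: x ahead of the robot, y to its left, z up, the work surface at z = 0. Lengths are in m, angles in rad, forces in N, time in s.
With the tool pointing down it reaches from about 0.25 to 0.725 m from the base axis. Payload 4 kg.
Tool frame: the origin (TCP) lies between the finger pads; the fingertips stand 8 mm ahead of it and the grasp point (between the pads) lies 11 mm behind it (bot.tip_reach is the distance from the TCP to the fingertips, in m); z points along the fingers, y is the line along which they close (so a half turn about z gives the same grasp; the last joint's range is limited). The gripper opens to 85 mm and grips with 20 to 120 N. Pads are 22 mm wide; open, the fingers measure 114 mm over their backs; the gripper's body (76 mm by 85 mm) begins 54 mm behind the grasp point. The pads swing forward as they close: fully open they stand 13 mm farther back than shut.
Start: joints at [-1.246, 0.241, 0.005, 1.335, 0, 1.571], TCP at [0.16, -0.474, 0.239] pointing down, gripper open.
Joint ranges: [-2.72, 2.72], [-1.05, 1.87], [-1.09, 1.28], [-1.99, 2.15], [-1.42, 1.44], [-3.14, 3.14]. Speed limits (rad/s): [2.79, 2.79, 3.14, 3.14, 3.14, 3.14].

## Interface

Orientations are given as a unit quaternion [x, y, z, w].
In Python, from workcell import bot gives the robot as it stands.
- The arm moves only by the tool move_arm, never from a script. Its argument "deltas" is a list of rows, each a list of 7 numbers: the opening, from 0 (shut) to 1 (fully open), then the shift along the tool's x, y, z in mm, then the turn, a rotation vector about the tool's x, y, z in degrees. In form: [[gripper, tx, ty, tz, ax, ay, az], ...]. A call has 1 to 10 rows; each row shifts and turns the commanded pose from where the row before left it, along the tool's axes as they then stand; what a row does not reach is not made up. A row lasts 1/12 s, in which the tool goes at most 41.7 mm and 7.16 degrees, less where a joint would pass 70% of its speed; a pose out of reach is approached as far as the arm can. A call is refused whole if a number of a shift passes 41.7 or a number of a turn 7.16, either way. A call with a gripper value outside its range is refused whole. The fingers move at their own pace and stop on an object; the grip force is fixed at half the most. Time passes only in rows, so rows that do not move let the fingers close. It gives the time, the measured TCP pose, the force, the opening and the grip force at its end, in the units of the state.
- bot.get_obs(): the state, without advancing time (a new reading comes with each control period).
- bot.camera(name): name is "side" or "top" or "wrist"; returns the picture (384x512x3 uint8, blue, green, red); there is no depth.
- bot.calibration(name): a dict with "K" (3x3 intrinsics, pixels), "position" and "orientation" of the camera in the world. Camera axes: x right, y down, z forward; pixel columns grow to the right and rows downward; lengths in m; the calibration is good to about 2 mm. A picture is of the moment at which its call begins: read the wrist's pose just before it. calibration takes no time and is no camera call; for the wrist camera it gives the pose at the moment of the call.
- bot.job_done(): hands the job in; it is judged then, once.
Trained networks look in the newest picture that a camera, given by its name, has taken for a name from the list of things; names that differ only in an ending like _2 or _b are one class to them, and where a whole thing is asked for, a point or a joint stands for the part that bears it (a point fixed in the world has none). Each returns a list of dicts, best first, with "conf" (0 to 1); they miss things now and then, are a little off and sometimes report something else, mostly with a low value. They report only what shows in the picture. A call takes as long as a camera call.
- bot.outline_of(query, camera): "pixels" (384x512 bool, what is visible of it) and "rect" ([left, top, width, height] in pixels, round what is visible of it).
The state is a dict: "clock": time; "joint_pos": joint angles; "joint_vel": joint speeds; "tau": joint torques, N m; "eef_pos": TCP position; "tool_rot": TCP orientation; "ft_force": force on the tool from outside, world axes, zero at the start; "ft_torque": the same for the moment, N m; "grip_width": finger opening in m; "grasp_force": force on a finger pad.
Only numpy, scipy, OpenCV 4.12 (cv2) and the standard library are available. Lean on these libraries where they do the work, as an engineer would, in place of code of your own. Each camera call takes 0.05 s, during which the arm holds its last target. There are 200 camera calls.

## Working session

There is one attempt and no reset: what is moved stays moved. The work goes in short steps, Python scripts to look and compute and a tool call to move; the robot and the scene stay as the last step left them, time stands still between calls to the robot, and variables do not carry over. Pictures are saved under pics/ and viewed, at most 10 in all, crops included, and the job is handed in when it is done.

Besides the shell and the picture viewer there is one more tool, called after "Call:" in YAML: its name, and indented under it one key for each argument. move_arm: Moves the arm, as the interface text tells. Its arguments: {"type":"object","properties":{"deltas":{"type":"array","items":{"type":"array","items":{"type":"number"}}}},"required":["deltas"]}

```bash
mkdir -p pics; cat > h.py <<'E'
from workcell import bot
import numpy as np, cv2
from scipy.spatial.transform import Rotation as R
def px2w(cal,u,v,z):
    K=np.array(cal["K"]);d=R.from_quat(cal["orientation"]).apply(np.linalg.inv(K)@[u,v,1.]);p=np.array(cal["position"])
    return p+d*(z-p[2])/d[2]
def w2px(cal,P):
    c=R.from_quat(cal["orientation"]).inv().apply(np.array(P)-cal["position"]);q=np.array(cal["K"])@c
    return q[:2]/q[2]
E
python3 - <<'E'
from h import *
for c in("top","side"):
    cv2.imwrite(f"pics/{c}0.png",bot.camera(c))
    k=bot.calibration(c);print(c,np.round(k["position"],3),np.round(k["orientation"],3),np.round(k["K"],0).tolist())
    for q in("dial_axis","lever_pin","pointer_tip","tab_mark","clamp_knob","ring_plate","clamp_lever","nut_1","bolt_1","gauge_block_1"):
        for r in bot.outline_of(q,c)[:3]:
            print(q,round(r["conf"],2),np.round(r["rect"]).tolist(), np.round(np.argwhere(r["pixels"]).mean(0)[::-1],1))
o=bot.get_obs();print(o["clock"],o["eef_pos"],o["tool_rot"],o["ft_force"])
E
```

```text
top [ 0.416 -0.351  0.904] [ 0.706 -0.704  0.053 -0.042] [[414.0, 0.0, 250.0], [0.0, 414.0, 191.0], [0.0, 0.0, 1.0]]
dial_axis 0.68 [161.0, 172.0, 99.0, 95.0] [216.7 222.3]
lever_pin 0.65 [195.0, 172.0, 58.0, 80.0] [223.9 205.9]
pointer_tip 0.84 [194.0, 172.0, 63.0, 84.0] [224.  206.3]
clamp_knob 0.62 [218.0, 182.0, 27.0, 30.0] [230.  199.1]
ring_plate 0.91 [196.0, 175.0, 62.0, 76.0] [223.6 206.1]
clamp_lever 0.69 [220.0, 183.0, 30.0, 29.0] [230.6 198.6]
nut_1 0.7 [262.0, 179.0, 14.0, 15.0] [269.5 187.5]
nut_1 0.58 [265.0, 222.0, 9.0, 8.0] [270.7 226.1]
bolt_1 0.72 [232.0, 152.0, 22.0, 19.0] [244.1 159.8]
bolt_1 0.38 [284.0, 260.0, 8.0, 5.0] [286.9 263.8]
gauge_block_1 0.65 [264.0, 222.0, 11.0, 8.0] [270.6 225.7]
side [0.35  0.311 0.542] [-0.103  0.876 -0.467  0.063] [[396.0, 0.0, 252.0], [0.0, 396.0, 191.0], [0.0, 0.0, 1.0]]
dial_axis 0.91 [216.0, 185.0, 106.0, 103.0] [268.4 240.6]
lever_pin 0.58 [223.0, 198.0, 80.0, 55.0] [258.  228.4]
pointer_tip 0.81 [222.0, 197.0, 85.0, 58.0] [258.4 228.5]
pointer_tip 0.49 [239.0, 183.0, 21.0, 47.0] [249.6 211.3]
tab_mark 0.62 [282.0, 260.0, 9.0, 7.0] [287. 261.]
clamp_knob 0.58 [244.0, 187.0, 18.0, 45.0] [249.5 211.2]
clamp_knob 0.28 [320.0, 193.0, 5.0, 15.0] [321.2 200.9]
ring_plate 0.75 [220.0, 197.0, 84.0, 56.0] [258.3 228.4]
clamp_lever 0.81 [240.0, 187.0, 18.0, 43.0] [249.6 211.7]
nut_1 0.63 [240.0, 200.0, 14.0, 9.0] [247.9 203.5]
bolt_1 0.62 [315.0, 197.0, 9.0, 15.0] [321.1 202.1]
bolt_1 0.61 [302.0, 194.0, 2.0, 14.0] [301.  202.6]
gauge_block_1 0.64 [278.0, 203.0, 12.0, 14.0] [283.2 209.6]
1.1 [ 0.15954914 -0.4738687   0.2393161 ] [9.86844658e-01 1.61671334e-01 2.15450823e-06 1.01500717e-05] [ 0.46137068 -0.02113873  0.08074049]
```

```bash
python3 - <<'E'
import cv2,numpy as np
t=cv2.imread("pics/top0.png")[130:290,140:320];s=cv2.imread("pics/side0.png")[160:310,190:350]
cv2.imwrite("pics/topc.png",cv2.resize(t,None,fx=3.7,fy=3.7,interpolation=2))
cv2.imwrite("pics/sidec.png",cv2.resize(s,None,fx=4,fy=4,interpolation=2)[:600])
E
```

```text
(no output)
```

View pics/topc.png

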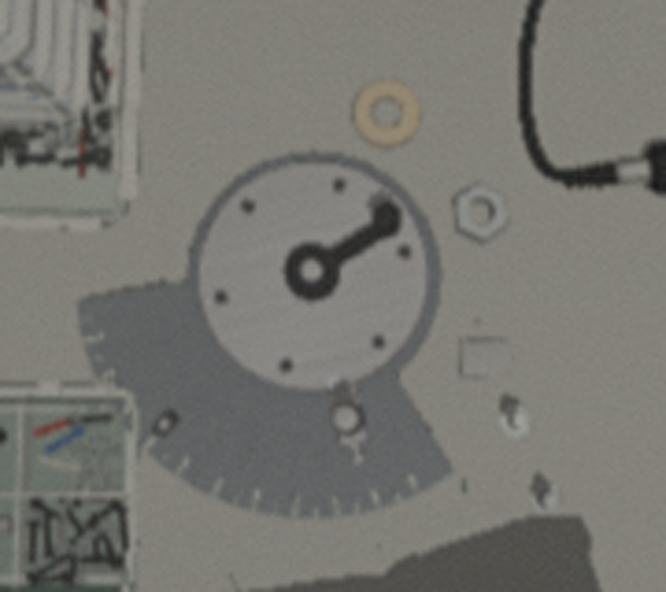

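View pics/sidec.png

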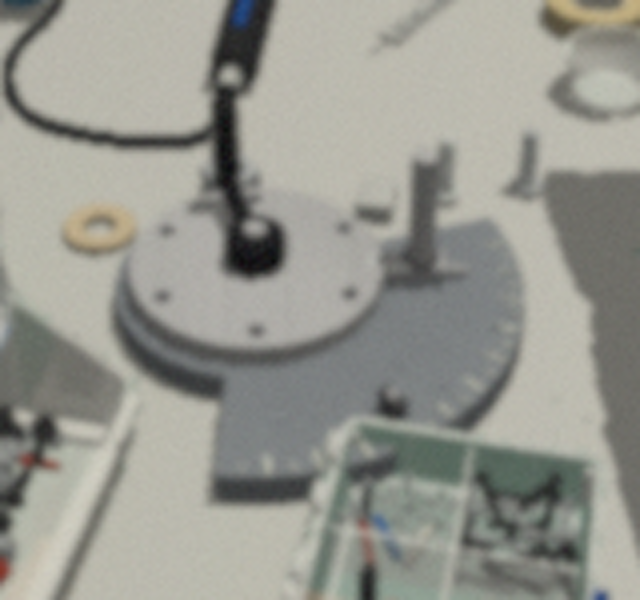

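View pics/top0.png

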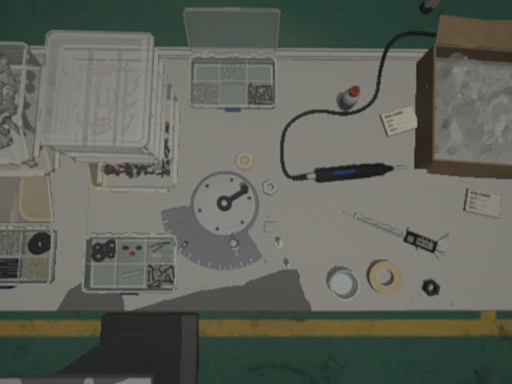

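```bash
python3 - <<'E'
from h import *
k=bot.calibration("top");s=bot.calibration("side")
f=lambda x,y,z:px2w(k,140+x/3.7,130+y/3.7,z)
g=lambda x,y,z:px2w(s,190+x/4,160+y/4,z)
H=(f(312,270,.045)+0);print("hub",H)
ph=[f(*p,.03) for p in((339,185),(248,206),(221,297),(285,365),(378,342),(405,251))]
A=np.mean([(ph[i]+ph[i+3])/2 for i in range(3)],0);print("axis",A)
phs=[g(*p,.03) for p in((168,230),(162,296),(256,330),(349,293),(344,228))]
(c,_),*_=[cv2.minEnclosingCircle(np.float32([p[:2]*1000 for p in phs]))];print("axis side",c)
def rel(n,P,A=A):
    d=P-A;print(n,np.round(P,4),"r",round(np.hypot(*d[:2])*1e3,1),"cw deg from -x",round(np.degrees(np.arctan2(d[1],-d[0])),1))
rel("pintop",f(347,418,.096));rel("tip",f(358,460,.023));rel("tabc",f(165,423,.032));rel("tabin",f(174,412,.032));rel("knob",f(387,217,.094))
rel("pintop s",g(425,155,.096));rel("tab s",g(390,398,.032));rel("knob s",g(258,228,.094))
for n,p in dict(nut=(482,213),block=(483,357),b1=(513,417),b2=(543,492)).items(): rel(n,f(*p,.03))
rel("tray corner if z=.06",px2w(k,175,236,.06)),rel("tray corner s",g(345,425,.06))
rel("tray corner if z=.03",px2w(k,175,236,.03)),rel("tray corner s",g(345,425,.03))
rel("drawer corner z.2",f(128,208,.2))
rel("drawer corner z0",f(128,208,.02))
E
```

```text
hub [ 0.50646439 -0.30962639  0.045     ]
axis [ 0.50577293 -0.30933261  0.03      ]
axis side (506.2463684082031, -308.00616455078125)
pintop [ 0.4234 -0.3312  0.096 ] r 85.3 cw deg from -x -14.9
tip [ 0.4003 -0.3358  0.023 ] r 108.7 cw deg from -x -14.1
tabc [ 0.4209 -0.2272  0.032 ] r 118.1 cw deg from -x 44.1
tabin [ 0.4271 -0.2321  0.032 ] r 110.3 cw deg from -x 44.5
knob [ 0.5299 -0.3517  0.094 ] r 48.8 cw deg from -x -119.6
pintop s [ 0.4245 -0.3272  0.096 ] r 83.2 cw deg from -x -12.4
tab s [ 0.4218 -0.222   0.032 ] r 121.1 cw deg from -x 46.1
knob s [ 0.4913 -0.2546  0.094 ] r 56.6 cw deg from -x 75.2
nut [ 0.5414 -0.4065  0.03  ] r 103.5 cw deg from -x -110.1
block [ 0.4586 -0.4067  0.03  ] r 108.2 cw deg from -x -64.1
b1 [ 0.4247 -0.4236  0.03  ] r 140.1 cw deg from -x -54.6
b2 [ 0.3828 -0.4402  0.03  ] r 179.6 cw deg from -x -46.8
tray corner if z=.06 [ 0.4374 -0.2114  0.06  ] r 119.4 cw deg from -x 55.1
tray corner s [ 0.4338 -0.1722  0.06  ] r 154.9 cw deg from -x 62.3
tray corner if z=.03 [ 0.4382 -0.2064  0.03  ] r 123.1 cw deg from -x 56.7
tray corner s [ 0.439  -0.2023  0.03  ] r 126.2 cw deg from -x 58.0
drawer corner z.2 [ 0.5187 -0.2317  0.2   ] r 78.7 cw deg from -x 99.5
drawer corner z0 [ 0.545  -0.2011  0.02  ] r 115.1 cw deg from -x 109.9
```

Call:
move_arm:
  deltas:
    - [0, 36.6, -1.5, 0, 0, 0, 0]
    - [0, 36.6, -1.5, 0, 0, 0, 0]
    - [0, 36.6, -1.5, 0, 0, 0, 0]
    - [0, 36.6, -1.5, 0, 0, 0, 0]
    - [0, 36.6, -1.5, 0, 0, 0, 0]
    - [0, 36.6, -1.5, 0, 0, 0, 0]
    - [0, 36.6, -1.5, 0, 0, 0, 0]
    - [0, 36.6, -1.5, 0, 0, 0, 0]
    - [0, 0, 0, 0, 0, 0, -7.1]
    - [0, 0, 0, 0, 0, 0, -7.1]

```text
clock: 1.93
eef_pos: [0.4354, -0.3677, 0.2387]
tool_rot: [0.958, 0.287, -0.0, -0.0]
ft_force: [-0.2, -0.5, -0.8]
grip_width: -0.0004
grasp_force: 0.0
```

Call:
move_arm:
  deltas:
    - [0, 0, 0, 0, 0, 0, -7.1]
    - [0, 0, 0, 0, 0, 0, -7.1]
    - [0, 0, 0, 0, 0, 0, -7.1]
    - [0, 0, 0, 0, 0, 0, -7.1]
    - [0, 0, 0, 0, 0, 0, -7.1]
    - [0, 0, 0, 0, 0, 0, -7.1]
    - [0, 0, 0, 0, 0, 0, -7.1]
    - [0, 0, 0, 0, 0, 0, -7.1]
    - [0, 0, 0, 0, 0, 0, -7.1]
    - [0, 0, 0, 0, 0, 0, -7.1]

```text
clock: 2.77
eef_pos: [0.4332, -0.369, 0.2392]
tool_rot: [0.615, 0.789, 0.0, -0.0]
ft_force: [0.3, -1.2, -0.5]
grip_width: 0.0002
grasp_force: 0.0
```

```bash
cat >> h.py <<'E'
A=np.array([.5060,-.3090])
def at(th,rad,tan,z,dpsi=0):
    "tool commands from the present pose to: angle th (deg cw from -x), radius, tangential offset (mm), tool x = cw tangent"
    o=bot.get_obs();t=np.radians(th);r=np.array([-np.cos(t),np.sin(t)]);g=np.array([np.sin(t),np.cos(t)])
    P=np.r_[A+(r*rad+g*tan)/1e3,z];Ro=R.from_quat(o["tool_rot"]);d=Ro.inv().apply(P-o["eef_pos"])*1e3
    x=Ro.apply([1,0,0]);psi=np.degrees(np.arctan2(x[1],x[0]))
    print("clk",round(o["clock"],2),"tcp",np.round(o["eef_pos"],4),"psi",round(psi,1),"target psi",90-th,"shift now-tool",np.round(d,1),"az",round(psi-(90-th+dpsi),1),"F",np.round(o["ft_force"],1))
E
python3 - <<'E'
from h import *
print(bot.tip_reach,bot.get_obs()["grip_width"])
k=bot.calibration("wrist");I=bot.camera("wrist");cv2.imwrite("pics/w1.png",I);print(k["position"])
at(-14,85,-40,.06)
for q in("ring_plate","lever_pin","tab_mark","pointer_tip","clamp_lever","clamp_knob"):
    for r in bot.outline_of(q,"wrist")[:2]: print(q,round(r["conf"],2),np.round(r["rect"]),np.argwhere(r["pixels"]).mean(0)[::-1])
E
```

```text
0.008 0.00019354281055673092
[ 0.41767395 -0.30477158  0.37336445]
clk 2.82 tcp [ 0.4332 -0.3691  0.2392] psi 104.4 target psi 104 shift now-tool [  0.6   0.2 179.2] az 0.4 F [-0.1 -0.4  0.1]
ring_plate 0.75 [263. 194.  18.  16.] [269.89966555 201.45150502]
ring_plate 0.69 [237.  82. 146. 110.] [323.97731418 134.81315549]
lever_pin 0.75 [243.  82. 136. 110.] [324.36870149 134.92215916]
tab_mark 0.52 [273.  40.  11.  14.] [278.16339869  48.1503268 ]
pointer_tip 0.91 [238.  83. 144. 105.] [323.89232326 134.78768124]
clamp_lever 0.75 [317. 127.  46.  71.] [337.61797753 158.39412273]
clamp_knob 0.75 [318. 128.  46.  70.] [337.08609272 157.85596026]
clamp_knob 0.36 [238.  83. 146. 107.] [324.12826087 134.87574371]
```

View pics/w1.png

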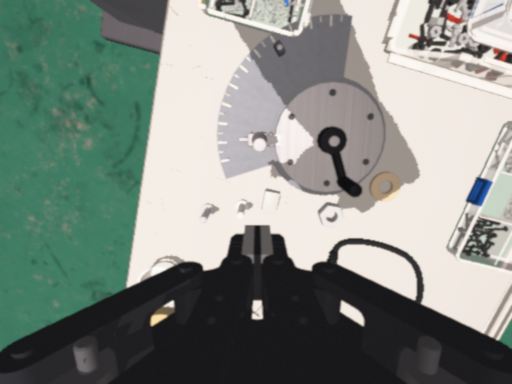

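```bash
python3 - <<'E'
from h import *
k=bot.calibration("wrist")
f=lambda u,v,z:px2w(k,u,v,z)[:2]
ps=[(333,92),(370,117),(366,161),(326,183),(291,162)]
P=np.array([f(*p,.03) for p in ps])
M=np.c_[2*P,np.ones(5)];s=np.linalg.lstsq(M,(P**2).sum(1),rcond=None)[0];print("axis",s[:2])
I=cv2.imread("pics/w1.png");m=cv2.resize(I[25:70,250:310],None,fx=10,fy=10,interpolation=2);cv2.imwrite("pics/w1c.png",m)
for n,(p) in dict(pin=(260,143,.096),tab=(278.5,48,.032),knob=(353,188,.094)).items():
  for a in (s[:2],A):
    d=f(*p)-a;print(n,f(*p),np.hypot(*d),np.degrees(np.arctan2(d[1],-d[0])))
E
```

```text
axis [ 0.50898663 -0.30941508]
pin [ 0.42645081 -0.32803966] 0.0846110959821876 -12.716069388372118
pin [ 0.42645081 -0.32803966] 0.08179598220091407 -13.460213405252127
tab [ 0.42318613 -0.22730768] 0.11875753567078828 43.73999310194166
tab [ 0.42318613 -0.22730768] 0.1163261485939543 44.60938183124551
knob [ 0.53065733 -0.34986893] 0.04589263023842255 -118.17748047744135
knob [ 0.53065733 -0.34986893] 0.04773105772515176 -121.1037158934712
```

Call:
move_arm:
  deltas:
    - [0, 0, 0, 35, 0, 0, 0]
    - [0, 0, 0, 35, 0, 0, 0]
    - [0, 0, 0, 35, 0, 0, 0]
    - [0, 0, 0, 35, 0, 0, 0]
    - [0, 0, 0, 25, 0, 0, 0]
    - [0, 0, 0, 14, 0, 0, 0]
    - [0, 0, 0, 0, 0, 0, 0]

```text
clock: 3.7
eef_pos: [0.4307, -0.3669, 0.0562]
tool_rot: [0.617, 0.787, 0.0, -0.004]
ft_force: [-1.3, -0.3, -0.1]
grip_width: -0.0002
grasp_force: 0.0
```

View pics/w1c.png

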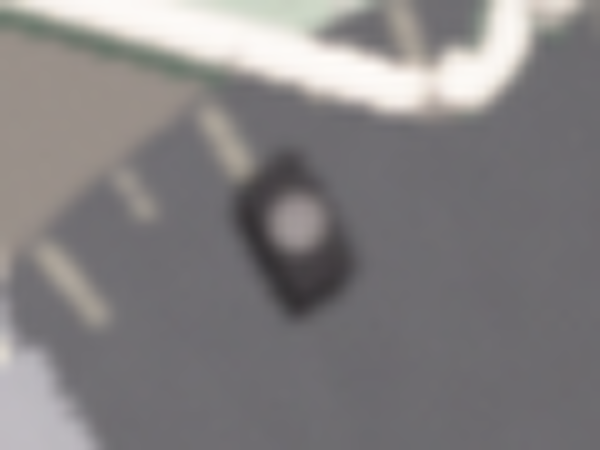

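Call:
move_arm:
  deltas:
    - [0, 6, 1, 0, 0, 0, 0]
    - [0, 6, 1, 0, 0, 0, 0]
    - [0, 6, 0, 0, 0, 0, 0]
    - [0, 4.5, -0.8, 0, 0, 0, 3]
    - [0, 4.5, -0.8, 0, 0, 0, 3]
    - [0, 4.5, -0.8, 0, 0, 0, 3]
    - [0, 4.5, -0.8, 0, 0, 0, 3]

```text
clock: 4.28
eef_pos: [0.4253, -0.335, 0.0622]
tool_rot: [0.697, 0.717, -0.001, 0.002]
ft_force: [-1.7, -3.4, -0.3]
grip_width: 0.0001
grasp_force: 0.0
```

```bash
python3 - <<'E'
from h import *
at(-2,85,-20,.06)
E
```

```text
clk 4.28 tcp [ 0.4253 -0.335   0.0622] psi 91.6 target psi 92 shift now-tool [ 3.1 -3.4  2.2] az -0.4 F [-1.7 -3.4 -0.3]
```

Call:
move_arm:
  deltas:
    - [0, 4.5, -1.1, 0.2, 0, 0, 3]
    - [0, 4.5, -1.1, 0.2, 0, 0, 3]
    - [0, 4.5, -1.1, 0.2, 0, 0, 3]
    - [0, 4.5, -1.1, 0.2, 0, 0, 3]
    - [0, 4.5, -1.1, 0.2, 0, 0, 3]
    - [0, 4.5, -0.8, 0, 0, 0, 3]
    - [0, 4.5, -0.8, 0, 0, 0, 3]
    - [0, 4.5, -0.8, 0, 0, 0, 3]
    - [0, 4.5, -0.8, 0, 0, 0, 3]
    - [0, 0, 0, 0, 0, 0, 0]

```text
clock: 5.12
eef_pos: [0.4237, -0.2929, 0.061]
tool_rot: [0.844, 0.536, 0.0, 0.001]
ft_force: [-2.3, -1.9, 0.4]
grip_width: 0.0002
grasp_force: 0.0
```

```bash
cat >> h.py <<'E'
def ang(P,A=A):
    d=np.array(P)[:2]-A;return round(np.hypot(*d)*1e3,1),round(np.degrees(np.arctan2(d[1],-d[0])),1)
E
python3 - <<'E'
from h import *
at(25,85,-18,.06)
I=bot.camera("top")[190:270,165:265];cv2.imwrite("pics/t2.png",cv2.resize(I,None,fx=7,fy=7,interpolation=2))
k=bot.calibration("top")
for c in ("top","side"):
  bot.camera(c);k=bot.calibration(c)
  for q,z in(("lever_pin",.03),("tab_mark",.032)):
    for r in bot.outline_of(q,c)[:1]: m=np.argwhere(r["pixels"]).mean(0)[::-1];print(c,q,r["conf"],r["rect"],m,ang(px2w(k,*m,z)))
E
```

```text
clk 5.12 tcp [ 0.4237 -0.2929  0.061 ] psi 64.8 target psi 65 shift now-tool [ 2.2 -3.6  1. ] az -0.2 F [-2.3 -1.9  0.4]
top lever_pin 0.82 [194.4, 173.5, 61.3, 52.9] [227.94140625 196.31752232] (np.float64(17.9), np.float64(-155.5))
side lever_pin 0.65 [223.0, 208.0, 74.9, 42.9] [258.38239217 230.71365051] (np.float64(20.5), np.float64(51.4))
side tab_mark 0.62 [283.6, 258.0, 9.2, 9.6] [287. 261.] (np.float64(123.9), np.float64(47.3))
```

View pics/t2.png

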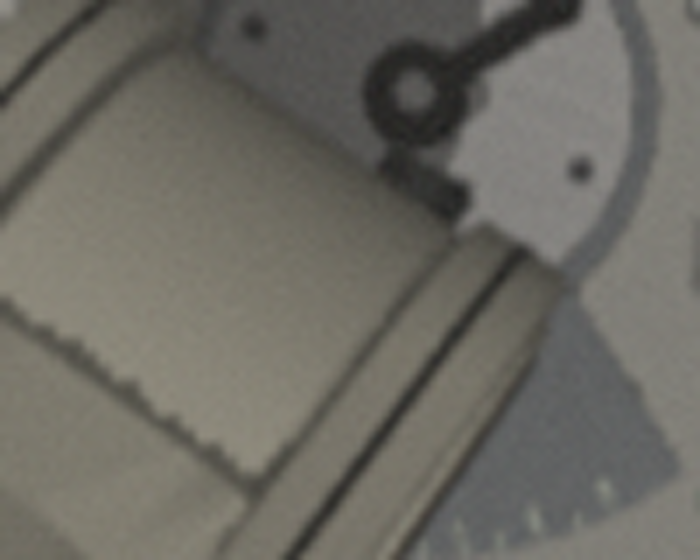

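Call:
move_arm:
  deltas:
    - [0, 4.5, -1.2, 0.2, 0, 0, 3]
    - [0, 4.5, -1.2, 0.2, 0, 0, 3]
    - [0, 4.5, -1.2, 0, 0, 0, 3]
    - [0, 4.5, -1.2, 0, 0, 0, 3]
    - [0, 4.5, -1.2, 0, 0, 0, 3]
    - [0, 0, 0, 0, 0, 0, 0]

```text
clock: 5.97
eef_pos: [0.4299, -0.2704, 0.0588]
tool_rot: [0.907, 0.421, -0.0, -0.0]
ft_force: [-0.6, -0.5, -0.0]
grip_width: -0.0002
grasp_force: 0.0
```

```bash
python3 - <<'E'
from h import *
at(40,85,-18,.06)
k=bot.calibration("wrist");I=bot.camera("wrist")
p=w2px(k,np.r_[A+.11*np.array([-np.cos(.77),np.sin(.77)]),.03]);print("tab expected",p,"axis",w2px(k,[*A,.03]))
cv2.imwrite("pics/w2.png",cv2.resize(I,(800,600),interpolation=2));np.save("w2",I)
s=bot.camera("side");cv2.imwrite("pics/s2.png",s)
E
```

```text
clk 5.97 tcp [ 0.4299 -0.2704  0.0588] psi 49.8 target psi 50 shift now-tool [ 1.3 -1.9 -1.2] az -0.2 F [-0.6 -0.5 -0. ]
tab expected [212.34315273 184.51784855] axis [393.88148444 196.85121512]
```

View pics/w2.png

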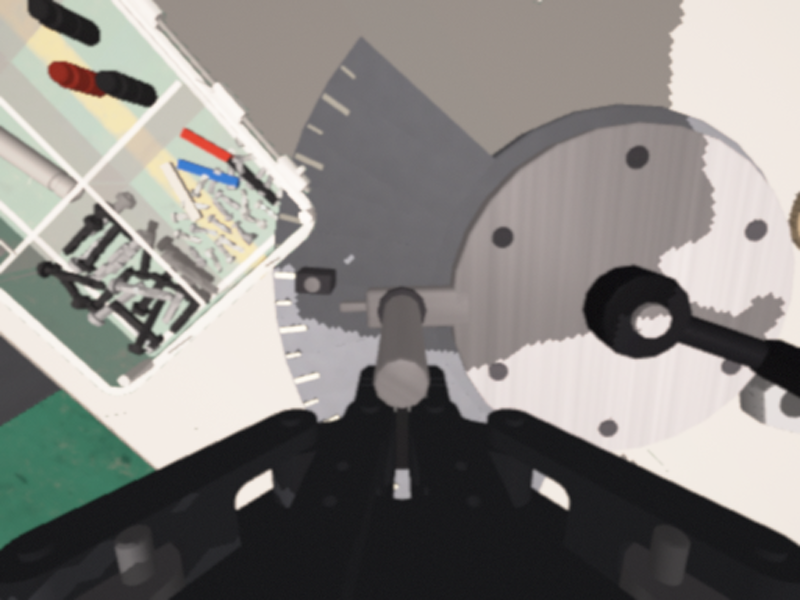

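```bash
python3 - <<'E'
from h import *
k=bot.calibration("wrist");f=lambda u,v,z:px2w(k,u*.64,v*.64,z)[:2]
h=[f(*p,.03) for p in((637,157),(503,237),(498,371),(608,428),(732,366),(756,230))]
C=np.mean(h,0);C=np.mean([(h[i]+h[i+3])/2 for i in range(3)],0);print("axis",C)
for a in(C,):
  for n,p in dict(tip=(340,307,.023),lever=(372,307,.026),tab=(316,280.5,.032),tabin=(335,280,.032),pinbase=(402,305,.033),pintop=(402,383,.096)).items(): print(n,ang(f(*p),a))
E
```

```text
axis [ 0.50870459 -0.30919286]
tip (np.float64(110.1), np.float64(38.3))
lever (np.float64(96.9), np.float64(38.6))
tab (np.float64(117.8), np.float64(44.7))
tabin (np.float64(110.7), np.float64(45.1))
pinbase (np.float64(84.9), np.float64(40.3))
pintop (np.float64(84.9), np.float64(39.0))
```

Call:
move_arm:
  deltas:
    - [0, 3, -0.6, 0, 0, 0, 2]
    - [0, 3, -0.6, 0, 0, 0, 2]
    - [0, 0, 0, 0, 0, 0, 0]
    - [0, 0, 0, 0, 0, 0, 0]

```text
clock: 6.4
eef_pos: [0.4326, -0.2654, 0.0588]
tool_rot: [0.921, 0.39, -0.0, -0.0]
ft_force: [-0.7, -1.6, 1.6]
grip_width: 0.0003
grasp_force: 0.0
```

```bash
sed -i 's/^A=.*/A=np.array([.5080,-.3092])/' h.py; python3 - <<'E'
from h import *
at(44,85,-18,.06)
k=bot.calibration("wrist");I=bot.camera("wrist")
cv2.imwrite("pics/w3.png",cv2.resize(I[150:250,150:300],None,fx=5,fy=5,interpolation=2))
E
```

```text
clk 6.4 tcp [ 0.4326 -0.2654  0.0588] psi 45.9 target psi 46 shift now-tool [ 2.9 -0.4 -1.2] az -0.1 F [-0.7 -1.6  1.6]
```

View pics/w3.png

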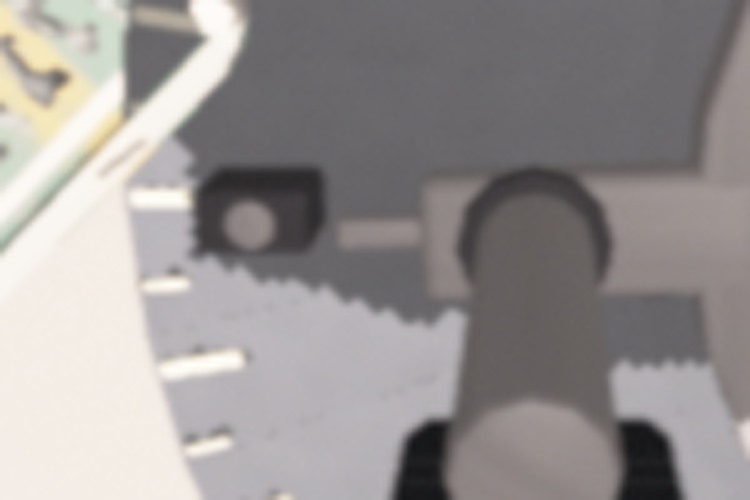

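```bash
python3 - <<'E'
from h import *
k=bot.calibration("wrist");f=lambda u,v,z:px2w(k,150+u/5,150+v/5,z)[:2]
for a in(A,A+[.0007,0]):
  for n,p in dict(tip=(338,234,.0245),p2=(420,233,.0245),tab=(250,224,.032),tabin=(305,224,.032)).items(): print(n,ang(f(*p),a))
E
```

```text
tip (np.float64(109.3), np.float64(42.5))
p2 (np.float64(99.0), np.float64(42.4))
tab (np.float64(118.6), np.float64(44.2))
tabin (np.float64(112.0), np.float64(44.3))
tip (np.float64(109.8), np.float64(42.2))
p2 (np.float64(99.5), np.float64(42.1))
tab (np.float64(119.1), np.float64(44.0))
tabin (np.float64(112.5), np.float64(44.0))
```

Call:
move_arm:
  deltas:
    - [0, 1.4, -0.3, 0, 0, 0, 0.9]
    - [0, 1.3, -0.3, 0, 0, 0, 0.9]
    - [0, 0, 0, 0, 0, 0, 0]
    - [0, 0, 0, 0, 0, 0, 0]
    - [0, 0, 0, 0, 0, 0, 0]

```text
clock: 6.87
eef_pos: [0.4342, -0.263, 0.0588]
tool_rot: [0.927, 0.375, -0.0, -0.0]
ft_force: [-3.2, -2.0, -1.1]
grip_width: -0.0002
grasp_force: 0.0
```

```bash
python3 - <<'E'
from h import *
at(44,85,-18,.06)
k=bot.calibration("wrist");I=bot.camera("wrist")
cv2.imwrite("pics/w4.png",cv2.resize(I[150:250,150:300],None,fx=5,fy=5,interpolation=2))
E
```

```text
clk 6.87 tcp [ 0.4342 -0.263   0.0588] psi 44.0 target psi 46 shift now-tool [ 0.   0.2 -1.2] az -2.0 F [-3.2 -2.  -1.1]
```

View pics/w4.png

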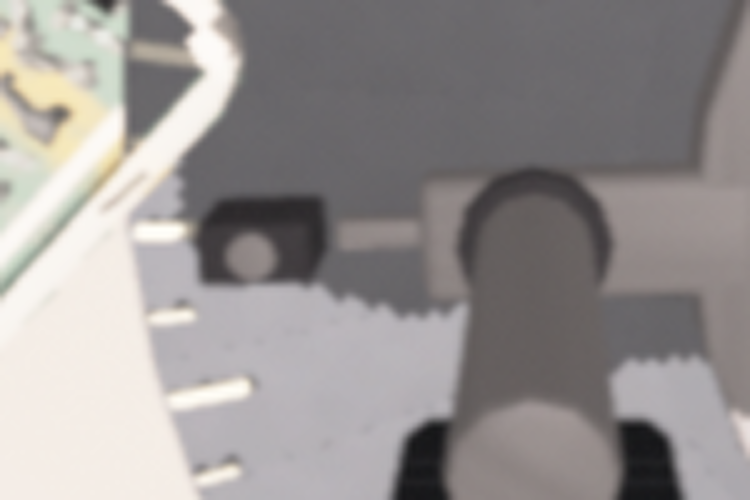

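```bash
python3 - <<'E'
from h import *
k=bot.calibration("wrist");f=lambda u,v,z:px2w(k,150+u/5,150+v/5,z)[:2]
for n,p in dict(tip=(338,234,.0245),p2=(420,233,.0245),tab=(250,256,.032),tabin=(305,255,.032)).items(): print(n,ang(f(*p)))
E
```

```text
tip (np.float64(109.3), np.float64(44.4))
p2 (np.float64(99.0), np.float64(44.3))
tab (np.float64(118.9), np.float64(44.2))
tabin (np.float64(112.3), np.float64(44.2))
```

Call:
move_arm:
  deltas:
    - [0, -5, 0, 0, 0, 0, 0]
    - [0, -15, 0, 0, 0, 0, 0]
    - [0, -15, 0, 0, 0, 0, 0]
    - [0, 0, 0, -30, 0, 0, 0]
    - [0, 0, 0, -40, 0, 0, 0]
    - [0, 0, 0, -40, 0, 0, 0]
    - [0, 0, 0, -10, 0, 0, -7.1]
    - [0, 0, 0, 0, 0, 0, -7.1]
    - [0, 0, 0, 0, 0, 0, -7.1]
    - [0, 0, 0, 0, 0, 0, -7.1]

```text
clock: 7.75
eef_pos: [0.4102, -0.2876, 0.18]
tool_rot: [0.805, 0.593, 0.001, 0.001]
ft_force: [0.7, 0.4, -0.8]
grip_width: 0.0002
grasp_force: 0.0
```

Call:
move_arm:
  deltas:
    - [0, 0, 0, 0, 0, 0, -7.1]
    - [0, 0, 0, 0, 0, 0, -7.1]
    - [0, 0, 0, 0, 0, 0, -7.1]
    - [0, 0, 0, 0, 0, 0, -7.1]
    - [0, 0, 0, 0, 0, 0, -7.1]
    - [0, 0, 0, 0, 0, 0, -7.1]
    - [0, 0, 0, 0, 0, 0, -7.1]
    - [0, 0, 0, 0, 0, 0, -7.1]
    - [0, 0, 0, 0, 0, 0, -7.1]
    - [0, 0, 0, 0, 0, 0, -7.1]

```text
clock: 8.58
eef_pos: [0.4099, -0.2874, 0.1792]
tool_rot: [0.311, 0.95, 0.0, 0.001]
ft_force: [0.2, 0.6, -0.1]
grip_width: 0.0
grasp_force: 0.0
```

Call:
move_arm:
  deltas:
    - [0, 0, 0, 0, 0, 0, -7.1]
    - [0, 0, 0, 0, 0, 0, -7.1]
    - [0, 0, 0, 0, 0, 0, -7.1]
    - [0, 0, 0, 0, 0, 0, -7.1]
    - [0, 0, 0, 0, 0, 0, -7.1]
    - [0, 0, 0, 0, 0, 0, -7.1]
    - [0, 0, 0, 0, 0, 0, -7.1]
    - [0, 0, 0, 0, 0, 0, -7.1]
    - [0, 0, 0, 0, 0, 0, -7.1]
    - [0, 0, 0, 0, 0, 0, 0]

```text
clock: 9.42
eef_pos: [0.4099, -0.2874, 0.1792]
tool_rot: [-0.237, 0.971, -0.0, 0.001]
ft_force: [-0.3, -0.4, -0.3]
grip_width: 0.0004
grasp_force: 0.0
```

```bash
python3 - <<'E'
from h import *
at(-118,50,-40,.18)
E
```

```text
clk 9.42 tcp [ 0.4099 -0.2874  0.1792] psi -152.6 target psi 208 shift now-tool [-117.5 -114.2   -0.5] az -360.6 F [-0.3 -0.4 -0.3]
```

Call:
move_arm:
  deltas:
    - [0, -23.5, -22.8, 0, 0, 0, 0]
    - [0, -23.5, -22.8, 0, 0, 0, 0]
    - [0, -23.5, -22.8, 0, 0, 0, 0]
    - [0, -23.5, -22.8, 0, 0, 0, 0]
    - [0, -23.5, -22.8, 0, 0, 0, 0]
    - [0, 0, 0, 0, 0, 0, 0]

```text
clock: 9.92
eef_pos: [0.5713, -0.3357, 0.1761]
tool_rot: [-0.235, 0.972, -0.0, 0.001]
ft_force: [0.6, -0.7, -0.7]
grip_width: 0.0
grasp_force: 0.0
```

```bash
python3 - <<'E'
from h import *
at(-118,50,-40,.07)
k=bot.calibration("wrist");I=bot.camera("wrist");cv2.imwrite("pics/w5.png",I)
print("knob top/bottom expected",[w2px(k,np.r_[A+.05*np.array([-np.cos(t),np.sin(t)]),z]).round() for t in [np.radians(-118)] for z in(.094,.055)])
for q in ("clamp_lever","ring_plate"):
  for r in bot.outline_of(q,"wrist")[:2]:
    ys,xs=np.nonzero(r["pixels"]);print(q,r["conf"],r["rect"],"lowest rows x",[(int(y),xs[ys==y].min(),xs[ys==y].max()) for y in range(ys.min(),ys.max()+1,8)])
E
```

```text
clk 9.92 tcp [ 0.5713 -0.3357  0.1761] psi -152.8 target psi 208 shift now-tool [  3.7   3.1 106.1] az -360.8 F [ 0.6 -0.7 -0.7]
knob top/bottom expected [array([260., 147.]), array([260., 142.])]
clamp_lever 0.67 [415.9, 91.9, 20.1, 10.4] lowest rows x [(93, np.int64(429), np.int64(436)), (101, np.int64(417), np.int64(426))]
ring_plate 0.93 [244.2, 67.5, 201.6, 137.0] lowest rows x [(68, np.int64(305), np.int64(316)), (76, np.int64(282), np.int64(344)), (84, np.int64(270), np.int64(356)), (92, np.int64(261), np.int64(362)), (100, np.int64(255), np.int64(439)), (108, np.int64(250), np.int64(445)), (116, np.int64(247), np.int64(441)), (124, np.int64(244), np.int64(382)), (132, np.int64(244), np.int64(376)), (140, np.int64(244), np.int64(375)), (148, np.int64(244), np.int64(374)), (156, np.int64(246), np.int64(371)), (164, np.int64(248), np.int64(368)), (172, np.int64(253), np.int64(363)), (180, np.int64(259), np.int64(357)), (188, np.int64(266), np.int64(348)), (196, np.int64(279), np.int64(335))]
```

```bash
python3 - <<'E'
from h import *
I=cv2.imread("pics/w5.png",0)[60:215,235:400]
n,l,s,c=cv2.connectedComponentsWithStats((I<60).astype(np.uint8))
for i in range(1,n):
    if s[i,4]>30:print(s[i]+[235,60,0,0,0],c[i]+[235,60])
k=bot.calibration("wrist");print(w2px(k,[*A,.05]))
for y in range(125,170,3):print(y,''.join('#' if v<60 else '.' for v in I[y-60,:115]))
E
```

```text
[ 253  125   77   35 1196] [293.08946488 142.81688963]
[309.00634294 145.75092239]
125 .........................................................................#########.................................
128 ...................................................................######################..........................
131 ................................................................############################.......................
134 ...............................................................##############......##########......................
137 .............................................................############..............#######.....................
140 .....................###################################################................#######....................
143 ...................#####################################################................######.....................
146 ...................#######################################################............#######......................
149 ..................######################........................################.##########........................
152 ..................################................................#######################..........................
155 ...................#############.......................................#############...............................
158 ......................#######......................................................................................
161 ...................................................................................................................
164 ...................................................................................................................
167 ...................................................................................................................
```

Call:
move_arm:
  deltas:
    - [0, 2, 3, 30, 0, 0, 0]
    - [0, 2, 0, 30, 0, 0, 0]
    - [0, 0, 0, 30, 0, 0, 0]
    - [0, 0, 0, 16, 0, 0, 0]
    - [0, 0, 0, 0, 0, 0, 0]
    - [0, 6, 0, 0, 0, 0, 0]
    - [0, 6, 0, 0, 0, 0, 0]
    - [0, 5, 0, 0, 0, 0, 0]
    - [0, 0, 0, 0, 0, 0, 0]

```text
clock: 10.82
eef_pos: [0.5464, -0.3432, 0.0755]
tool_rot: [-0.235, 0.972, -0.002, 0.002]
ft_force: [1.1, 0.1, 0.1]
grip_width: 0.0005
grasp_force: 0.1
```

```bash
python3 - <<'E'
from h import *
at(-118,50,-18.5,.07)
E
```

```text
clk 10.82 tcp [ 0.5464 -0.3432  0.0755] psi -152.8 target psi 208 shift now-tool [-0.5 -2.   5.5] az -360.8 F [1.1 0.1 0.1]
```

Call:
move_arm:
  deltas:
    - [0, 3.5, -1.7, 0.7, 0, 0, 4]
    - [0, 3.5, -1.7, 0.7, 0, 0, 4]
    - [0, 3.5, -1.7, 0.5, 0, 0, 4]
    - [0, 3.5, -1.2, 0.5, 0, 0, 4]
    - [0, 3.5, -1.2, 0.5, 0, 0, 4]
    - [0, 3.5, -1.2, 0, 0, 0, 4]
    - [0, 3.5, -1.2, 0, 0, 0, 4]
    - [0, 0, 0, 0, 0, 0, 0]

```text
clock: 11.48
eef_pos: [0.5266, -0.3588, 0.0725]
tool_rot: [0.007, 1.0, -0.001, 0.002]
ft_force: [2.9, -0.9, 2.6]
grip_width: 0.0003
grasp_force: 1.1
```

```bash
python3 - <<'E'
from h import *
at(-90,50,-18.5,.07)
E
```

```text
clk 11.48 tcp [ 0.5266 -0.3588  0.0725] psi 179.2 target psi 180 shift now-tool [ 0.1 -0.4  2.5] az -0.8 F [ 2.9 -0.9  2.6]
```

Call:
move_arm:
  deltas:
    - [0, 3.5, -1.3, 0, 0, 0, 4]
    - [0, 3.5, -1.3, 0, 0, 0, 4]
    - [0, 3.5, -1.3, 0, 0, 0, 4]
    - [0, 3.5, -1.3, 0, 0, 0, 4]
    - [0, 3.5, -1.3, 0, 0, 0, 4]
    - [0, 3.5, -1.3, 0, 0, 0, 4]
    - [0, 3.5, -1.2, 0, 0, 0, 4]
    - [0, 0, 0, 0, 0, 0, 0]

```text
clock: 12.15
eef_pos: [0.5018, -0.362, 0.0721]
tool_rot: [0.248, 0.969, -0.001, 0.003]
ft_force: [5.2, -0.9, 1.8]
grip_width: -0.0001
grasp_force: 2.2
```

Call:
move_arm:
  deltas:
    - [0, 1.8, -0.6, 0, 0, 0, 2]
    - [0, 1.8, -0.6, 0, 0, 0, 2]
    - [0, 0, 0, 0, 0, 0, 0]

```text
clock: 12.4
eef_pos: [0.5014, -0.3626, 0.0723]
tool_rot: [0.281, 0.96, -0.001, 0.006]
ft_force: [11.4, -3.8, -4.7]
grip_width: -0.0001
grasp_force: 6.0
```

```bash
python3 - <<'E'
from h import *
at(-55,50,-18.5,.07)
E
```

```text
clk 12.4 tcp [ 0.5014 -0.3626  0.0723] psi 147.4 target psi 145 shift now-tool [ 6.8 -2.2  2.2] az 2.4 F [11.4 -3.8 -4.7]
```

```bash
python3 - <<'E'
from h import *
k=bot.calibration("wrist");I=bot.camera("wrist");cv2.imwrite("pics/w6.png",I)
print("axis",w2px(k,[*A,.05]))
for th in(-63,-55):
  t=np.radians(th);print(th,[w2px(k,np.r_[A+.05*np.array([-np.cos(t),np.sin(t)]),z]).round() for z in(.055,.094)])
r=w2px(k,[*A,.05]).round().astype(int);
h=[w2px(k,[*A,.05])]
cv2.imwrite("pics/w6v.png",cv2.resize(I,(800,600),interpolation=2))
E
```

```text
axis [339.99733478 192.8224796 ]
-63 [array([254., 203.]), array([253., 231.])]
-55 [array([254., 192.]), array([253., 216.])]
```

View pics/w6v.png

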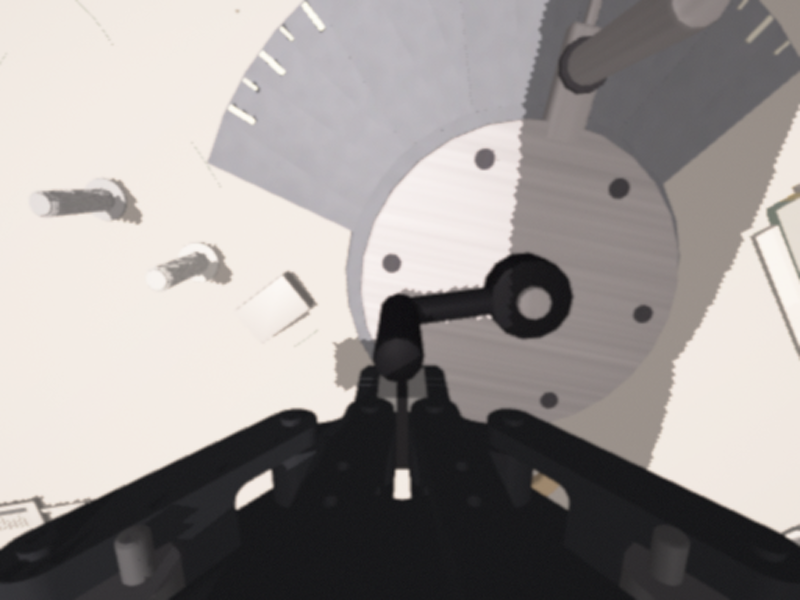

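Call:
move_arm:
  deltas:
    - [0, 1.5, -0.3, 0, 0, 0, 0]
    - [0, 1, -0.2, 0, 0, 0, 0]
    - [0, 0, 0, 0, 0, 0, 0]
    - [0, 0, 0, 0, 0, 0, 0]

```text
clock: 12.78
eef_pos: [0.5013, -0.3625, 0.0724]
tool_rot: [0.28, 0.96, -0.001, 0.009]
ft_force: [17.0, -5.5, -7.8]
grip_width: 0.0002
grasp_force: 8.6
```

```bash
python3 - <<'E'
from h import *
at(-60,50,-18.5,.07)
k=bot.calibration("wrist");I=bot.camera("wrist")
for z,(u,v) in((.094,(399*.64,355*.64)),(.055,(403*.64,312*.64))):print(ang(px2w(k,u,v,z)))
for r in bot.outline_of("clamp_lever","wrist")[:1]:print(r["conf"],r["rect"])
K=bot.camera("top")[185:225,200:260];g=cv2.cvtColor(K,6)
for row in g[::1]:print(''.join('#' if v<55 else '.' for v in row))
k=bot.calibration("top")
for th in(-61,-57,-53):
  t=np.radians(th);print(th,w2px(k,np.r_[A+.05*np.array([-np.cos(t),np.sin(t)]),.094])-[200,185])
E
```

```text
clk 12.78 tcp [ 0.5013 -0.3625  0.0724] psi 147.5 target psi 150 shift now-tool [ 2.3 -0.6  2.4] az -2.5 F [17.  -5.5 -7.8]
(np.float64(48.9), np.float64(-60.6))
(np.float64(47.6), np.float64(-60.5))
0.81 [235.5, 160.8, 131.8, 85.2]
............................................................
............................................................
............................................................
............................................................
............................................................
............................................................
............................................................
............................................................
............................................................
............................................................
............................................................
............................................................
............................................................
............................................................
.............
[... 962 characters left out ...]

............................................................
............................................................
............................................................
............................................................
............................................................
............................................................
............................................................
............................................................
............................................................
.......................................................#....
-61 [45.12729328 26.94971803]
-57 [44.20450021 28.47018597]
-53 [43.17668996 29.92428543]
```

Call:
move_arm:
  deltas:
    - [0, -4, 0, 0, 0, 0, 0]
    - [0, -6, 0, 0, 0, 0, 0]
    - [0, -15, 0, 0, 0, 0, 0]
    - [0, 0, 0, -30, 0, 0, 0]
    - [0, 0, 0, -40, 0, 0, 0]
    - [0, 0, 0, -40, 0, 0, 0]
    - [0, 0, 0, -20, 0, 0, 0]
    - [0, 0, 0, 0, 0, 0, 0]
    - [0, 0, 0, 0, 0, 0, 0]

```text
clock: 13.68
eef_pos: [0.5148, -0.3735, 0.2022]
tool_rot: [0.281, 0.96, -0.001, 0.001]
ft_force: [0.1, -0.1, -0.8]
grip_width: 0.0003
grasp_force: 0.0
```

```bash
python3 - <<'E'
from h import *
o=bot.get_obs();print(o["clock"],o["eef_pos"],o["ft_force"])
k=bot.calibration("wrist");I=bot.camera("wrist");cv2.imwrite("pics/w7.png",I)
def kn(I,k,a=A):
    g=cv2.cvtColor(I,6);N=200;out=[]
    # rectify plane z=.06..: top-down map of dark pixels at z=.094, knob annulus 44-56 mm
    for th in range(-150,-30,3):
        t=np.radians(th);v=[]
        for r in(.047,.05,.053):
            u=w2px(k,np.r_[a+r*np.array([-np.cos(t),np.sin(t)]),.094]).round().astype(int)
            v.append(g[u[1],u[0]] if 0<=u[1]<384 and 0<=u[0]<512 else 255)
        out.append((th,int(np.mean(v))))
    return [x for x in out if x[1]<75]
print("end knob",kn(I,k))
d=lambda P:ang(P)
k2=bot.calibration("top");T0=cv2.imread("pics/top0.png");print("start knob(top)",kn(T0,k2))
T=bot.camera("top");print("end knob(top)",kn(T,k2))
print("pin px (w6) n/a; tip/tab expected px now",[w2px(k,np.r_[A+r*np.array([-np.cos(t),np.sin(t)]),z]).round(1) for t in[np.radians(44.3)] for r,z in((.085,.096),(.1,.0245),(.119,.032))])
for q in("lever_pin","tab_mark"):
  for r in bot.outline_of(q,"wrist")[:1]:print(q,r["conf"],r["rect"])
E
```

```text
13.6833 [ 0.51484779 -0.37347278  0.20216736] [ 0.13093268 -0.06132889 -0.81119206]
end knob [(-66, 38), (-63, 41), (-60, 45), (-57, 40), (-54, 19)]
start knob(top) [(-126, 57), (-123, 56), (-120, 48), (-117, 51), (-114, 63), (-111, 67)]
end knob(top) []
pin px (w6) n/a; tip/tab expected px now [array([343.9,  39.3]), array([327.,  42.]), array([334.1,  18.6])]
lever_pin 0.87 [244.1, 28.7, 121.0, 168.5]
tab_mark 0.76 [327.3, 10.8, 10.5, 17.7]
```

```bash
python3 - <<'E'
from h import *
k=bot.calibration("wrist");g=cv2.cvtColor(cv2.imread("pics/w7.png"),6).astype(np.float32)
def s(r,z,th):
    t=np.radians(th);u=w2px(k,np.r_[A+r*np.array([-np.cos(t),np.sin(t)]),z]);return int(cv2.getRectSubPix(g,(1,1),tuple(map(float,u)))[0,0])
T=np.arange(37,52.1,.75);print(T)
for r,z in((.085,.03),(.093,.0255),(.102,.0245),(.106,.0245),(.115,.032),(.119,.032),(.123,.032)):print(r,[s(r,z,t) for t in T])
E
```

```text
[37.   37.75 38.5  39.25 40.   40.75 41.5  42.25 43.   43.75 44.5  45.25
 46.   46.75 47.5  48.25 49.   49.75 50.5  51.25 52.  ]
0.085 [169, 146, 110, 100, 102, 100, 97, 94, 94, 94, 95, 95, 95, 95, 91, 81, 72, 79, 94, 100, 101]
0.093 [171, 169, 155, 122, 102, 97, 91, 90, 90, 91, 92, 92, 92, 93, 94, 95, 95, 95, 95, 95, 95]
0.102 [171, 169, 169, 169, 167, 161, 140, 125, 125, 124, 109, 92, 90, 90, 91, 92, 98, 113, 127, 135, 137]
0.106 [169, 168, 169, 171, 169, 145, 109, 101, 115, 132, 125, 106, 94, 89, 94, 115, 136, 146, 145, 141, 139]
0.115 [171, 170, 170, 166, 132, 86, 52, 49, 54, 55, 56, 64, 86, 98, 100, 101, 101, 101, 105, 107, 106]
0.119 [172, 172, 172, 166, 133, 92, 54, 57, 83, 110, 102, 75, 87, 100, 100, 101, 101, 101, 100, 99, 100]
0.123 [171, 170, 169, 151, 111, 95, 63, 61, 107, 130, 125, 97, 90, 99, 100, 101, 101, 103, 133, 187, 207]
```

```bash
python3 -c "
from workcell import bot
print(bot.job_done())"
```

```text
the job is handed in; nothing more can be done
None
```

The job is handed in: the pointer measured within about 0.5° (1 mm) of the tab's middle, the clamping lever is against its stop (no further movement at about 17 N, roughly 1.04 rad by camera), and the arm was clear of everything; no verdict was returned.

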